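# Hang the tool caddy on its two headed pins

### The job

Hang the yellow tool caddy on the upright board: let both of its keyholes down over the two brass pins on the board's top edge until the caddy sits flat on the strip, then slide it to the left along the board, fully home, until the sprung ball of the catch clicks up, and let go. The strip's exact place along the board is not known, so feel for the pins gently, never pressing the caddy on the stand harder than 30 N, and leave the tape measure, the pliers and the sanding block where they lie.

Things in the scene. Friction and masses are not known exactly. Their poses are not given: they have to be found in the camera images.
- caddy: yellow tool caddy, 84 x 180 x 112 mm (x, y, z), 0.3 to 0.55 kg, upright on the worktop, pocket (to x = -60, 45 high) towards the robot. Saddle of inverted U section: flange 48 x 180 x 6, underside at z = 60, over a front wall and rear lip, 42 apart inside, both down to z = 0. Origin: middle of the saddle, level with its lower edges; z up, -x to the pocket, +y to the robot's left
- caddy_tab (a point): middle of the black upright grip tab on the caddy's flange: 10 mm thick (caddy x), 54 mm wide (y), from 66 to 112 mm above the caddy's origin; this point is 92 mm above that origin
- caddy_keyholes (a point): point on the flange's underside at caddy x = y = 0, z = 60 mm, in an 11 mm hole for the catch ball. Two keyholes lie on the caddy's y axis: wide ends (18 mm broad in x) from y = -52 to -40 and +68 to +80 mm, on to -y slots 10 mm broad, ending at y = -63.5 and +56.5 mm; the pin heads pass when centred at y = -48 and +72 mm, within 1.5 mm
- stand: upright plywood board fixed to the worktop: 24 mm thick (x), 260 mm wide (y), 120 mm high, on a foot 140 x 220 x 12 mm. Origin: on the worktop under the board's middle; +y along the board to the robot's left, -x to the robot. Caddy origin above it in z: 64 mm when seated flat on the strip, 78 mm when the caddy rides on the pin heads
- stand_top (a point): middle of the board's top edge, 120 mm up. On it a dark steel strip, 22 x 215 x 4 mm, clamped firm, its middle anywhere within 20 mm to either side (y) of this point: NOT measured. Two brass pins at 60 mm either side (y) of the strip's middle: neck 6 mm thick, 8.5 mm high, head 13 mm across with 1 mm chamfer on top, tip 14 mm above the strip
- catch (a joint): sprung ball in the middle of the strip, slides down, m: 0 = up (3 mm proud), 0.003 = pressed under the seated caddy; back to 0 in the flange's hole when home. Spring under 1.5 N, less than the caddy's weight. The heads pass the wide ends with the caddy's origin 12 mm to -y of the strip's middle; sliding 12 mm to +y, to the slots' ends, is home
- tape_measure: orange tape measure, 32 x 93 x 64 mm, bystander; origin at the centre of its underside
- pliers_1: red-handled combination pliers, 185 x 36 x 14 mm, lying, bystander; origin at the centre of its underside
- sanding_block: black and grey sanding block, 110 x 58 x 30 mm, bystander; origin at the centre of its underside

How it is judged:
At the end, for the whole second after the job is handed in: The caddy is at rest on both pins, flat on the strip (origin 61 to 67 mm above the stand's, within 6 mm of the board's middle plane, tilt under 0.05 rad, in line with the board within 0.06 rad), slid home so that the catch ball is up in its hole (pressed under 0.8 mm) (z of caddy in the frame of stand between 0.061 and 0.067 m and x of caddy in the frame of stand between -0.006 and 0.006 m and angle between caddy's own z axis and vertical below 0.05 rad and angle between the y axis of caddy and the y axis of stand, either way round below 0.06 rad and value of joint catch below 0.0008 m and linear speed of caddy below 0.02 m/s and angular speed of caddy below 0.2 rad/s); the robot touches nothing.
It fails at once if the caddy is pressed on the stand with more than 30 N (contact force between caddy and stand above 30 N).
It fails at once if the tape measure, the pliers or the sanding block is moved by more than 20 mm (distance of any of tape_measure, pliers_1, sanding_block from where it was at the start of the episode above 0.02 m).
It also fails if it takes over 72 s, if anything falls off the work surface, if the arm or the gripper's body presses on something with over 40 N, if the wrist force passes 120 N, or if a joint passes its speed limit or range.

### The arm

A 7-joint arm with a two-finger parallel gripper is mounted at the origin on a cart in front of the work surface, level with it; the furniture and walls round the work are solid. World frame = base frame: x ahead of the robot, y to its left, z up, the work surface at z = 0. Lengths are in m, angles in rad, forces in N, time in s.
With the tool pointing down it reaches from about 0.4 to 0.85 m from the base axis. Payload 10.4 kg.
Tool frame: the origin (TCP) lies between the finger pads; the fingertips stand bot.finger_overhang ahead of it and the grasp point (between the pads) lies 3 mm ahead of it (bot.finger_overhang is the distance from the TCP to the fingertips, in m); z points along the fingers, y is the line along which they close (so a half turn about z gives the same grasp; the last joint's range is limited). The gripper opens to 87 mm and grips with 3 to 60 N. Pads are 19 mm wide; open, the fingers measure 117 mm over their backs; the gripper's body (75 mm by 190 mm) begins 51 mm behind the grasp point.
Start: joints at [1.137, 0.332, -0.065, 1.46, 0.022, 1.35, -0.088], TCP at [0.25, -0.573, 0.245] pointing down, gripper open.
Joint ranges: [-2.6, 2.6], [-0.5, 2.12], [-1.47, 1.34], [0.16, 2.42], [-1.27, 4.41], [0.06, 2.06], [-2.6, 2.6]. Speed limits (rad/s): [2.22, 2.22, 2.79, 2.79, 3.14, 3.14, 3.14].

### API

Orientations are given as a unit quaternion [w, x, y, z].
In Python, from bench import bot gives the robot as it stands. The module is installed in compiled form; this text tells all that it offers.
- The arm moves only by the shell command python3 -m crank 'ROWS' [FORCE]. ROWS is JSON, one flat list of numbers, 5 for each row, row after row: the shift along the tool's x, y, z in m, then the turn about the tool's z in degrees, then the closure, from 0 (fully open) to 1 (shut). In form: [dx, dy, dz, turn, hand, dx, dy, dz, turn, hand, ...]. A call has 1 to 20 rows; each row is the pose to reach, as a shift and turn from the pose commanded when the call began, along the tool's axes at that moment; what a row does not reach only later rows make up. A row lasts 1/10 s, in which the tool goes at most 50 mm and 8.59 degrees, less where a joint would pass 70% of its speed; a pose out of reach is approached as far as the arm can. A call with a gripper value outside its range is refused whole. The fingers move at their own pace and stop on an object; FORCE is the grip in N (left out, the last holds). Time passes only in rows, so rows that repeat a pose let the fingers close. It gives the time, the measured TCP pose, the force, the opening and the grip force at its end, in the units of the state.
- bot.sense(): the state, without advancing time (a new reading comes with each control period).
- bot.read_camera(name): name is "side" or "top" or "wrist"; returns the picture (480x640x3 uint8, red, green, blue); there is no depth.
- bot.get_calibration(name): a dict with "fx", "fy", "cx", "cy" (pixels), "R" (3x3) and "t" (3): a world point X has camera coordinates R X + t; the wrist camera has in their place "mount" (4x4, takes a point from camera to tool coordinates, whose origin is the TCP and whose axes are the flange's). Camera axes: x right, y down, z forward; pixel columns grow to the right and rows downward; lengths in m; the calibration is good to about 2 mm. The wrist camera is an equidistant fisheye: a pixel r from the principal point sees the ray r / f radians off the axis. A picture is of the moment at which its call begins: read the wrist's pose just before it. get_calibration takes no time and is no camera call.
- bot.sign_off(): hands the job in; it is judged then, once.
Trained networks look in the newest picture that a camera, given by its name, has taken for a name from the list of things; names that differ only in an ending like _2 or _b are one class to them, and where a whole thing is asked for, a point or a joint stands for the part that bears it (a point fixed in the world has none). Each returns a list of dicts, best first, with "score" (0 to 1); they miss things now and then, are a little off and sometimes report something else, mostly with a low value. They report only what shows in the picture. A call takes as long as a camera call.
- bot.silhouettes(camera, query): "mask" (480x640 bool, what is visible of it) and "at" ([row, column] in pixels, amid what is visible of it).
The state is a dict: "t": time; "joint_positions": joint angles; "qd": joint speeds; "tau": joint torques, N m; "position": TCP position; "ee_rot": TCP orientation; "force": force on the tool from outside, world axes, zero at the start; "torque": the same for the moment, N m; "finger_gap": opening from 0.0 (shut) to 1.0 (fully open); "gripper_force": force on a finger pad.
Only numpy, scipy, OpenCV 4.12 (cv2) and the standard library are available. Lean on these libraries where they do the work, as an engineer would, in place of code of your own. Each camera call takes 0.05 s, during which the arm holds its last target. There are 200 camera calls.

## Working session

There is one attempt and no reset: what is moved stays moved. The work goes in short steps, Python scripts to look and compute and a shell command to move; the robot and the scene stay as the last step left them, time stands still between calls to the robot, and variables do not carry over. Pictures are saved under pics/ and viewed, at most 10 in all, crops included, and the job is handed in when it is done.

```bash
mkdir -p pics; cat > h.py <<'E'
import numpy as np, cv2
from bench import bot
from scipy.spatial.transform import Rotation as Rn
def rot(q): return Rn.from_quat([q[1],q[2],q[3],q[0]]).as_matrix()
def px(cam,P):
    c=bot.get_calibration(cam); p=np.array(c["R"])@np.array(P)+np.array(c["t"])
    return np.array([c["fx"]*p[0]/p[2]+c["cx"],c["fy"]*p[1]/p[2]+c["cy"]])
def onz(cam,u,v,z):
    c=bot.get_calibration(cam);R=np.array(c["R"]);t=np.array(c["t"]).ravel()
    o=-R.T@t; d=R.T@np.array([(u-c["cx"])/c["fx"],(v-c["cy"])/c["fy"],1]); return o+d*(z-o[2])/d[2]
def save(n,im): cv2.imwrite(f"pics/{n}.png",im[:,:,::-1])
E
python3 - <<'E'
from h import *
s=bot.sense(); print(s["t"],s["position"],s["ee_rot"],s["force"],bot.finger_overhang); print(rot(s["ee_rot"]).round(3))
for c in("top","side"):
    im=bot.read_camera(c); save(c+"0",im)
    k=bot.get_calibration(c);print(c,(-np.array(k["R"]).T@np.array(k["t"]).ravel()).round(3),np.array(k["R"]).round(3).tolist(),k["fx"])
    for q in("caddy","caddy_tab","stand","stand_top","tape_measure","pliers_1","sanding_block"):
        for r in bot.silhouettes(c,q)[:2]:
            m=r["mask"].astype(np.uint8); rc=cv2.minAreaRect(cv2.findNonZero(m)) if m.any() else None
            print(c,q,round(r["score"],2),r["at"],m.sum(),np.round(cv2.boxPoints(rc)).tolist() if rc else None)
E
```

```text
0.0 [ 0.24944919 -0.57266532  0.24373394] [-7.05819339e-04  9.78972147e-01  2.03992647e-01 -1.91783734e-04] [ 0.28296514  0.09892489 -0.16172842] 0.022
[[ 0.917  0.399 -0.001]
 [ 0.399 -0.917  0.001]
 [-0.    -0.001 -1.   ]]
top [ 0.306 -0.102  1.182] [[-0.005, -1.0, -0.011], [-0.992, 0.006, -0.127], [0.127, 0.01, -0.992]] 482.62875244981416
top caddy 0.77 [201.6, 416.7] 3098 [[379.0, 222.0], [380.0, 180.0], [459.0, 182.0], [459.0, 223.0]]
top caddy 0.41 [212.6, 342.3] 1131 [[319.0, 201.0], [366.0, 201.0], [366.0, 225.0], [319.0, 225.0]]
top caddy_tab 0.73 [202.6, 419.0] 2823 [[380.0, 222.0], [381.0, 182.0], [459.0, 184.0], [457.0, 224.0]]
top stand 0.97 [213.4, 194.5] 5465 [[129.0, 188.0], [250.0, 188.0], [250.0, 244.0], [129.0, 244.0]]
top stand 0.58 [200.7, 421.2] 2913 [[379.0, 220.0], [380.0, 181.0], [459.0, 184.0], [457.0, 223.0]]
top stand_top 0.65 [214.8, 196.6] 5553 [[129.0, 188.0], [250.0, 188.0], [250.0, 245.0], [129.0, 245.0]]
top tape_measure 0.71 [281.4, 455.8] 626 [[432.0, 279.0], [437.0, 264.0], [479.0, 277.0], [474.0, 293.0]]
top pliers_1 0.98 [285.1, 224.7] 777 [[193
[... 421 characters left out ...]
4] 1517 [[279.0, 246.0], [309.0, 204.0], [342.0, 227.0], [312.0, 269.0]]
side caddy_tab 0.84 [230.9, 315.7] 1707 [[278.0, 245.0], [309.0, 202.0], [344.0, 227.0], [313.0, 270.0]]
side stand 0.59 [336.3, 238.2] 8242 [[165.0, 364.0], [248.0, 248.0], [316.0, 296.0], [233.0, 412.0]]
side stand_top 0.9 [331.2, 240.6] 8307 [[164.0, 363.0], [249.0, 248.0], [317.0, 297.0], [232.0, 413.0]]
side tape_measure 0.77 [231.5, 386.2] 478 [[372.0, 246.0], [381.0, 216.0], [400.0, 222.0], [391.0, 252.0]]
side pliers_1 0.63 [343.9, 337.7] 668 [[329.0, 313.0], [346.0, 310.0], [358.0, 365.0], [341.0, 369.0]]
side sanding_block 0.68 [269.2, 298.5] 743 [[277.0, 275.0], [297.0, 244.0], [319.0, 259.0], [299.0, 289.0]]
```

View pics/top0.png

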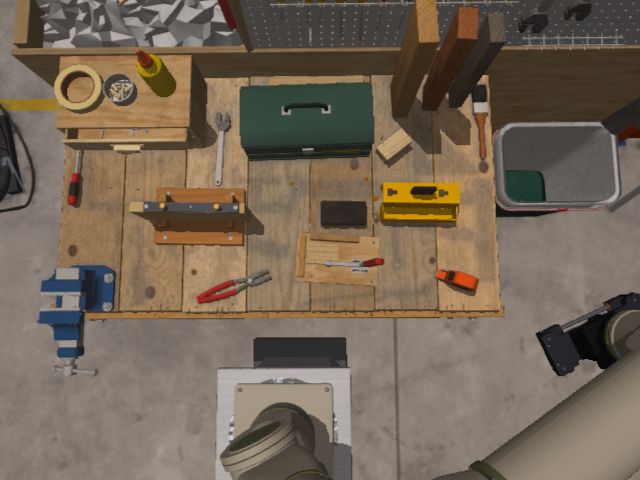

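View pics/side0.png

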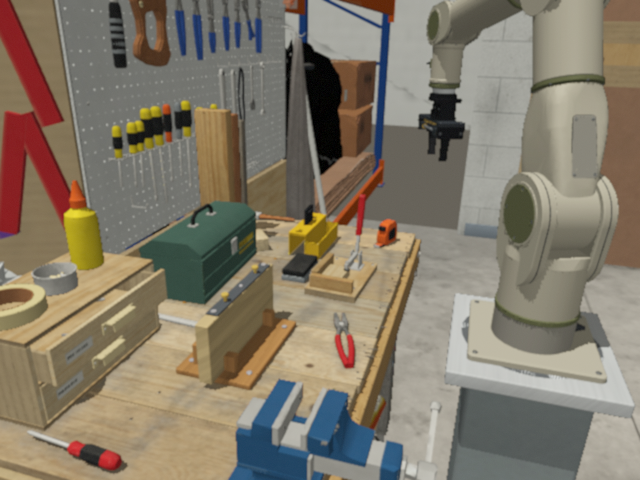

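```bash
python3 - <<'E'
from h import *
for n,u,v,z in(("cad flange c",419,190,.066),("cad l",380,190,.066),("cad r",459,190,.066),("tab",419,190,.112),("sand",342,213,.03),("tape",456,281,.064),("pl",231,285,.01),
 ("st l",129,205,.12),("st r",250,205,.12)): print(n,onz("top",u,v,z).round(3))
E
```

```text
cad flange c [ 0.567 -0.322  0.066]
cad l [ 0.568 -0.23   0.066]
cad r [ 0.567 -0.416  0.066]
tab [ 0.556 -0.313  0.112]
sand [ 0.52  -0.141  0.03 ]
tape [ 0.353 -0.401  0.064]
pl [0.348 0.129 0.01 ]
st l [0.525 0.34  0.12 ]
st r [0.523 0.068 0.12 ]
```

The top view shows the caddy at about (420,200) with its tab at (424,190). The stand is at about (190,208) with pins near (160,207) and (217,207). The toolbox is behind them, with the pliers at (231,285), the block at (342,213) and the tape at (456,281). I'll zoom in on the top picture.

```bash
python3 - <<'E'
import cv2,numpy as np
im=cv2.imread("pics/top0.png")
a=cv2.resize(im[175:255,120:260],None,fx=5,fy=5,interpolation=cv2.INTER_CUBIC)[:290]
b=cv2.resize(im[170:230,365:505],None,fx=5,fy=5,interpolation=cv2.INTER_CUBIC)
cv2.imwrite("pics/crop0.png",np.vstack([a,b]))
E
```

```text
(no output)
```

View pics/crop0.png

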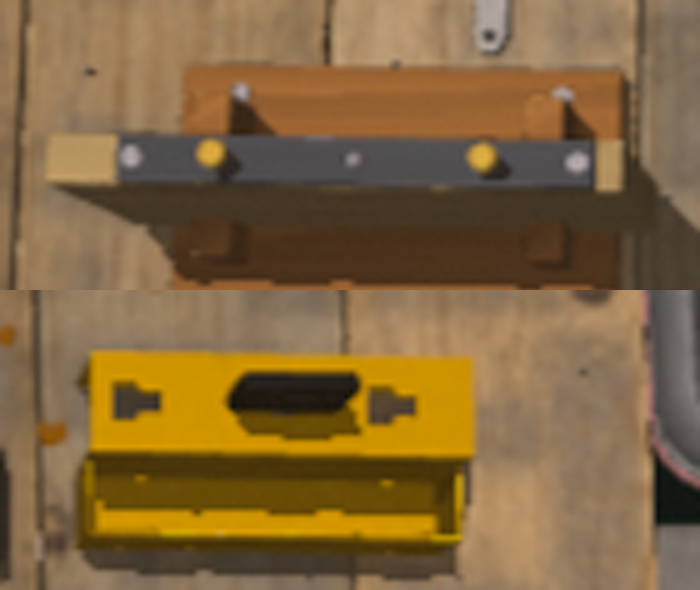

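```bash
python3 - <<'E'
from h import *
f=[onz("top",u,v,.066) for u,v in((383.4,182.4),(459.8,183.6),(459.6,203.4),(383,202.4))]
print(np.round(f,4)); c=np.mean(f,0); d=(f[0]+f[3]-f[1]-f[2])/2; print("caddy",c.round(4),"len",np.linalg.norm(d),"yaw",np.degrees(np.arctan2(-d[0],d[1])))
P1,P2=onz("top",162,205.6,.138),onz("top",216.4,206.2,.138); d=P1-P2
print("pins",P1.round(4),P2.round(4),((P1+P2)/2).round(4),np.linalg.norm(d),"yaw",np.degrees(np.arctan2(-d[0],d[1])),"ball",onz("top",190.4,206.8,.127).round(4))
e=[onz("top",u,v,.12) for u,v in((129,202.2),(129.2,211.3),(244.6,203),(244.6,212.8))];print(np.round(e,4),np.mean(e,0).round(4))
for n,p in(("flangecorner",c),): print(n,px("side",p),px("side",[*c[:2],.112]))
print("tab top px",px("top",[*c[:2],.112]))
print("toolbox", [onz("top",u,v,0.1).round(3) for u,v in((241,150),(373,150))])
E
```

```text
[[ 0.5862 -0.2388  0.066 ]
 [ 0.5819 -0.4187  0.066 ]
 [ 0.5344 -0.4163  0.066 ]
 [ 0.5381 -0.2368  0.066 ]]
caddy [ 0.5601 -0.3276  0.066 ] len 0.17972915491508895 yaw -1.2728510645533435
pins [0.5194 0.2596 0.138 ] [0.5172 0.1391 0.138 ] [0.5183 0.1993 0.138 ] 0.12050634081106405 yaw -1.0524833655755987 ball [0.5185 0.1997 0.127 ]
[[0.5314 0.3406 0.12  ]
 [0.5106 0.3392 0.12  ]
 [0.5277 0.0799 0.12  ]
 [0.5054 0.0796 0.12  ]] [0.5188 0.2098 0.12  ]
flangecorner [308.48255469 222.65013262] [308.67256248 206.69553701]
tab top px [425.39247017 188.34539807]
toolbox [array([0.657, 0.094, 0.1  ]), array([ 0.655, -0.212,  0.1  ])]
```

```bash
python3 -m crank '[0.04,-0.01,0,-8,0, 0.08,-0.02,0,-16,0, 0.12,-0.03,0,-24,0, 0.16,-0.04,0,-32,0, 0.20,-0.05,0,-40,0, 0.24,-0.06,0,-48,0, 0.28,-0.07,0.02,-56,0, 0.32,-0.085,0.03,-64,0, 0.36,-0.095,0.04,-65.2,0, 0.3826,-0.1008,0.05,-65.2,0, 0.3826,-0.1008,0.05,-65.2,0, 0.3826,-0.1008,0.05,-65.2,0, 0.3826,-0.1008,0.05,-65.2,0]' 30
python3 - <<'E'
from h import *
s=bot.sense(); R=rot(s["ee_rot"]); print(s["t"],s["position"],R.round(4).tolist(),np.round(s["joint_positions"],2))
im=bot.read_camera("wrist"); save("w1",im); c=bot.get_calibration("wrist"); M=np.array(c["mount"]); print(M.round(3).tolist(),c["fx"])
E
```

```text
t: 2.1
position: [0.5594, -0.3293, 0.195]
ee_rot: [0.0, 0.716, 0.699, -0.0]
force: [0.4, -0.4, 0.9]
finger_gap: 0.997
gripper_force: 0.0
2.1 [ 0.55936921 -0.32927521  0.19501299] [[0.0239, 0.9997, 0.0001], [0.9997, -0.0239, -0.0011], [-0.0011, 0.0001, -1.0]] [ 0.75  0.44 -0.39  1.44  0.17  1.29  0.32]
[[-0.001, -0.969, -0.246, 0.066], [1.0, -0.001, -0.0, 0.0], [0.0, -0.246, 0.969, -0.14], [0.0, 0.0, 0.0, 1.0]] 371.64829954431775
```

View pics/w1.png

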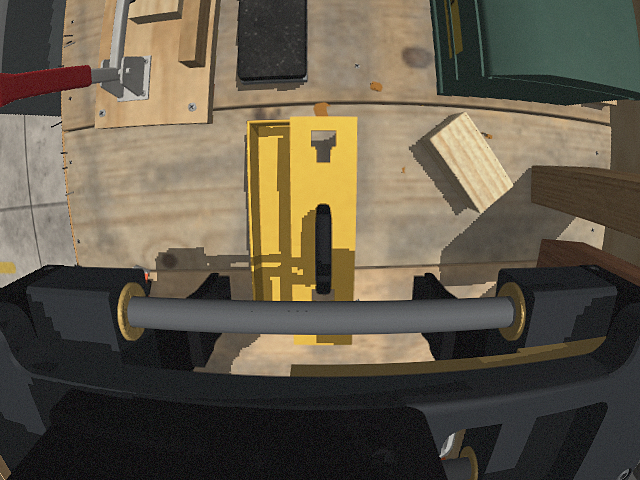

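The wrist view shows the tab at (323,250), centred between the open fingers and aligned with them. Next I descend and grip.

```bash
python3 -m crank '[0.001,0,0.03,0,0, 0.001,0,0.06,0,0, 0.001,0,0.085,0,0, 0.001,0,0.1,0,0, 0.001,0,0.1,0,0, 0.001,0,0.1,0,0.5, 0.001,0,0.1,0,1, 0.001,0,0.1,0,1, 0.001,0,0.1,0,1, 0.001,0,0.1,0,1, 0.001,0,0.1,0,1, 0.001,0,0.1,0,1, 0.001,0,0.1,0,1]' 40; python3 - <<'E'
from h import *
s=bot.sense();print(s["force"],s["torque"])
E
```

```text
t: 3.45
position: [0.5601, -0.3268, 0.0945]
ee_rot: [0.0, 0.715, 0.699, -0.0]
force: [-0.3, -0.0, -0.3]
finger_gap: 0.353
gripper_force: 0.0
[-0.2665949  -0.02630024 -0.31554698] [-0.02557755 -0.07831107  0.00158112]
```

Still closing, so I wait and then lift.

```bash
python3 -m crank '[0,0,0,0,1, 0,0,0,0,1, 0,0,0,0,1, 0,0,0,0,1, 0,0,0,0,1, 0,0,0,0,1,0,0,0,0,1,0,0,-0.005,0,1, 0,0,-0.03,0,1, 0,0,-0.07,0,1, 0,0,-0.11,0,1, 0,0,-0.14,0,1, 0,0,-0.14,0,1, 0,0,-0.14,0,1]' 40; python3 - <<'E'
from h import *
s=bot.sense();print(s["force"],s["torque"],rot(s["ee_rot"]).round(4).tolist())
im=bot.read_camera("wrist"); save("w2",im)
E
```

```text
t: 4.85
position: [0.5599, -0.3269, 0.2343]
ee_rot: [0.0, 0.715, 0.699, -0.0]
force: [-0.9, -0.6, -4.4]
finger_gap: 0.114
gripper_force: 40.0
[-0.86595769 -0.64591097 -4.39768378] [-0.00258269 -0.06613775  0.02615003] [[0.0222, 0.9998, -0.0002], [0.9998, -0.0222, -0.0003], [-0.0003, -0.0002, -1.0]]
```

View pics/w2.png

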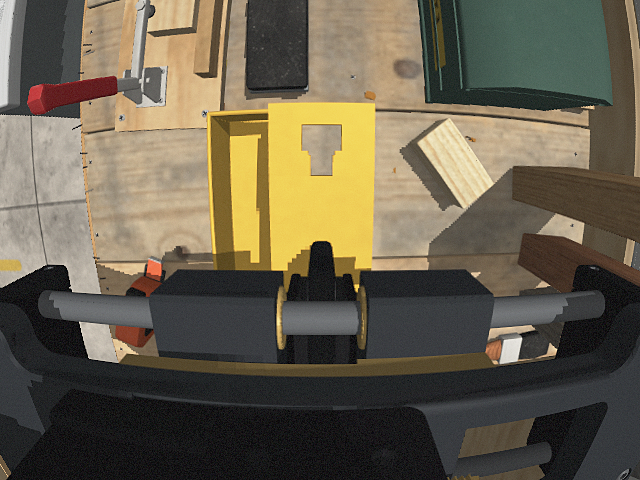

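The wrist view shows the caddy held square, with its left keyhole at (322,148) and a clear view down through it. Weight is about 4.1 N. I carry it over the stand, high.

```bash
python3 -m crank '[0.01,-0.001,-0.02,0,1, 0.03,-0.003,-0.04,0,1, 0.06,-0.006,-0.056,0,1, 0.1,-0.01,-0.056,0,1, 0.14,-0.015,-0.056,0,1, 0.18,-0.02,-0.056,0,1, 0.22,-0.024,-0.056,0,1, 0.26,-0.028,-0.056,0,1, 0.3,-0.032,-0.056,0,1, 0.34,-0.036,-0.056,0,1, 0.38,-0.04,-0.056,0,1, 0.42,-0.044,-0.056,0,1, 0.45,-0.048,-0.056,-0.3,1, 0.48,-0.051,-0.056,-0.3,1, 0.5,-0.053,-0.056,-0.3,1, 0.51,-0.0531,-0.056,-0.3,1, 0.5135,-0.0531,-0.056,-0.3,1, 0.5135,-0.0531,-0.056,-0.3,1, 0.5135,-0.0531,-0.056,-0.3,1, 0.5135,-0.0531,-0.056,-0.3,1]' 40; cat >> h.py <<'E'
def wray(pts,z,world=True):
    "wrist pixels -> points on plane tool z=z (tool coords)"
    c=bot.get_calibration("wrist"); M=np.array(c["mount"]); o=[]
    for u,v in pts:
        a=np.array([(u-c["cx"])/c["fx"],(v-c["cy"])/c["fy"]]); r=np.hypot(*a)
        d=M[:3,:3]@np.array([*(np.sin(r)*a/r),np.cos(r)]); o.append(M[:3,3]+d*(z-M[2,3])/d[2])
    return np.array(o)
E
python3 - <<'E'
from h import *
s=bot.sense();print(s["force"],s["torque"],rot(s["ee_rot"]).round(4).tolist(),s["position"])
print("flange top-edge corners, tool",wray([(269,103),(376,105)],.0285).round(4))
print("hole",wray([(302,125),(342,125),(302,151),(342,151),(311,175),(333,175)],.0285).round(4))
E
```

```text
t: 6.9
position: [0.5187, 0.1865, 0.2904]
ee_rot: [0.0, 0.714, 0.701, -0.0]
force: [-0.0, 0.5, -4.8]
finger_gap: 0.113
gripper_force: 40.0
[-4.15163419e-03  5.42584376e-01 -4.81341877e+00] [-0.02534837 -0.03796422  0.04312822] [[0.0186, 0.9998, -0.0001], [0.9998, -0.0186, -0.0006], [-0.0006, -0.0001, -1.0]] [0.51869014 0.18649038 0.29038794]
flange top-edge corners, tool [[ 0.0882 -0.0233  0.0285]
 [ 0.0873  0.0248  0.0285]]
hole [[ 0.0778 -0.0084  0.0285]
 [ 0.0778  0.0095  0.0285]
 [ 0.066  -0.0085  0.0285]
 [ 0.066   0.0095  0.0285]
 [ 0.055  -0.0045  0.0285]
 [ 0.055   0.0055  0.0285]]
```

```bash
python3 -m crank '[0,0,0.02,0,1, 0,0,0.05,0,1, 0,0,0.08,0,1, 0,0,0.095,0,1, 0,0,0.104,0,1, 0,0,0.106,0,1, 0,0,0.106,0,1, 0,0,0.106,0,1]' 40; python3 - <<'E'
from h import *
s=bot.sense();print(s["force"],s["torque"],rot(s["ee_rot"]).round(4).tolist(),s["position"])
im=bot.read_camera("wrist"); cv2.imwrite("pics/w3.png",cv2.resize(im[60:260,200:440,::-1],None,fx=3,fy=3,interpolation=cv2.INTER_CUBIC))
E
```

```text
t: 7.7
position: [0.519, 0.1881, 0.1857]
ee_rot: [0.0, 0.713, 0.701, 0.001]
force: [0.8, 0.1, -4.6]
finger_gap: 0.115
gripper_force: 40.0
[ 0.82971974  0.13529939 -4.64511695] [-0.04509398 -0.08693699 -0.05799606] [[0.0168, 0.9999, 0.0018], [0.9999, -0.0168, 0.0005], [0.0005, 0.0018, -1.0]] [0.5190031  0.18805626 0.18574835]
```

View pics/w3.png

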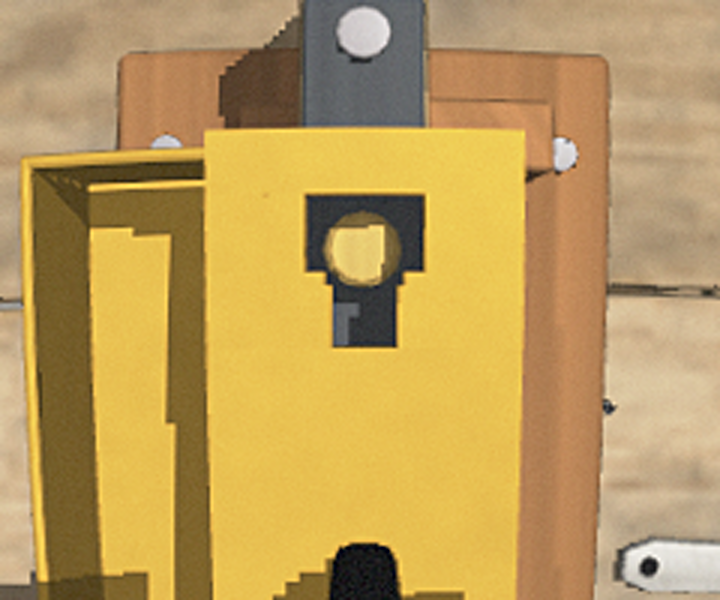

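```bash
python3 - <<'E'
from h import *
s=bot.sense();R=rot(s["ee_rot"]);p=np.array(s["position"])
q=lambda l:[(200+u/3-.33,60+v/3-.33) for u,v in l]
h=wray(q([(305,194),(425,194),(305,272),(425,272),(333,347),(398,347)]),.0285); print(h.round(4))
c=np.array([h[:4,0].mean()-.074,h[:4,1].mean(),.0945]); print("caddy origin tool",c.round(4))
pin=wray(q([(362,248)]),p[2]-.1375)[0]; print("pin tool",pin.round(4),"world",(p+R@pin).round(4),"dist keyhole->pin",(pin-c)[:2].round(4),"need .072,0")
E
```

```text
[[ 0.0781 -0.0087  0.0285]
 [ 0.0781  0.0092  0.0285]
 [ 0.0663 -0.0088  0.0285]
 [ 0.0663  0.0092  0.0285]
 [ 0.0549 -0.0046  0.0285]
 [ 0.0549  0.0052  0.0285]]
caddy origin tool [-0.0018  0.0002  0.0945]
pin tool [ 0.0703 -0.0003  0.0482] world [0.5199 0.2583 0.1375] dist keyhole->pin [ 0.0721 -0.0005] need .072,0
```

The wrist view shows the left pin head at about (321,143) through the keyhole, 0.1 mm off the pass position along y and 0.5 mm off across. I lower gently past the head height (13 mm down).

```bash
python3 -m crank '[0,-0.0003,0.004,0,1, 0,-0.0003,0.008,0,1, 0,-0.0003,0.01,0,1, 0,-0.0003,0.011,0,1, 0,-0.0003,0.012,0,1, 0,-0.0003,0.013,0,1, 0,-0.0003,0.0135,0,1, 0,-0.0003,0.014,0,1, 0,-0.0003,0.0145,0,1, 0,-0.0003,0.015,0,1, 0,-0.0003,0.015,0,1, 0,-0.0003,0.015,0,1]'; python3 - <<'E'
from h import *
s=bot.sense();print(s["force"],s["torque"],rot(s["ee_rot"]).round(4).tolist(),s["position"])
E
```

```text
t: 8.95
position: [0.5181, 0.1877, 0.1695]
ee_rot: [0.0, 0.713, 0.701, -0.0]
force: [-0.0, 0.6, -5.0]
finger_gap: 0.115
gripper_force: 40.0
[-0.03497081  0.60592867 -5.00811262] [ 0.03145415 -0.10034241 -0.04483035] [[0.0168, 0.9999, 0.0], [0.9999, -0.0168, -0.0001], [-0.0001, 0.0, -1.0]] [0.51807496 0.18773376 0.16952918]
```

The force is unchanged and the caddy is already 3 mm below the riding height, so the heads are entering. I carry on down to the strip.

```bash
python3 -m crank '[0,0,0.002,0,1, 0,0,0.004,0,1, 0,0,0.006,0,1, 0,0,0.007,0,1, 0,0,0.008,0,1, 0,0,0.0085,0,1, 0,0,0.009,0,1, 0,0,0.0095,0,1, 0,0,0.01,0,1, 0,0,0.0105,0,1, 0,0,0.0105,0,1, 0,0,0.0105,0,1]'; python3 - <<'E'
from h import *
s=bot.sense();print(s["force"],s["torque"],rot(s["ee_rot"]).round(4).tolist(),s["position"])
E
```

```text
t: 10.15
position: [0.5181, 0.1877, 0.159]
ee_rot: [0.0, 0.713, 0.701, -0.0]
force: [0.3, -0.1, -4.5]
finger_gap: 0.109
gripper_force: 40.0
[ 0.28228353 -0.06944716 -4.4921822 ] [-0.04806656 -0.0422702   0.01842579] [[0.0167, 0.9999, 0.0], [0.9999, -0.0167, -0.0001], [-0.0001, 0.0, -1.0]] [0.51808093 0.18774085 0.15903907]
```

```bash
python3 -m crank '[0,0,0.0003,0,1, 0,0,0.0006,0,1, 0,0,0.0009,0,1, 0,0,0.0012,0,1, 0,0,0.0012,0,1, 0,0,0.0012,0,1]'; python3 - <<'E'
from h import *
s=bot.sense();print(s["force"],s["torque"],rot(s["ee_rot"]).round(4).tolist(),s["position"])
E
```

```text
t: 10.75
position: [0.5181, 0.1878, 0.1583]
ee_rot: [0.0, 0.713, 0.701, 0.0]
force: [-4.4, -3.0, 5.1]
finger_gap: 0.111
gripper_force: 40.0
[-4.40443459 -2.97650512  5.14254255] [-0.39764719  0.85460157  0.01157963] [[0.0168, 0.9999, 0.0003], [0.9999, -0.0168, -0.0003], [-0.0003, 0.0003, -1.0]] [0.51809077 0.18777516 0.15833534]
```

Contact with about 10 N, and TCP z of 0.1583 matches the seated height. I ease off 0.5 mm and slide left.

```bash
python3 -m crank '[0,0,-0.0006,0,1, 0.001,0,-0.0006,0,1, 0.0025,0,-0.0006,0,1, 0.004,0,-0.0006,0,1, 0.0055,0,-0.0006,0,1, 0.007,0,-0.0006,0,1, 0.0085,0,-0.0006,0,1, 0.0095,0,-0.0006,0,1, 0.0105,0,-0.0006,0,1, 0.0105,0,-0.0006,0,1, 0.0105,0,-0.0006,0,1]'; python3 - <<'E'
from h import *
s=bot.sense();print(s["force"],s["torque"],rot(s["ee_rot"]).round(4).tolist(),s["position"])
E
```

```text
t: 11.85
position: [0.5182, 0.1985, 0.1584]
ee_rot: [-0.0, 0.713, 0.701, 0.0]
force: [-0.0, 0.5, -2.9]
finger_gap: 0.112
gripper_force: 40.0
[-0.03506943  0.50212244 -2.8853406 ] [-0.00347535 -0.12168458 -0.01348115] [[0.0166, 0.9999, -0.0], [0.9999, -0.0166, 0.0003], [0.0003, -0.0, -1.0]] [0.51819112 0.19848781 0.15839987]
```

```bash
python3 -m crank '[0.0003,0,0,0,1, 0.0006,0,0,0,1, 0.0009,0,0,0,1, 0.0012,0,0,0,1, 0.0015,0,0,0,1, 0.0018,0,0,0,1, 0.0018,0,0,0,1, 0.0018,0,0,0,1]'; python3 - <<'E'
from h import *
s=bot.sense();print(s["force"],s["torque"],rot(s["ee_rot"]).round(4).tolist(),s["position"])
E
```

```text
t: 12.65
position: [0.5183, 0.2002, 0.1584]
ee_rot: [-0.0, 0.713, 0.701, 0.0]
force: [0.5, 0.4, -4.1]
finger_gap: 0.114
gripper_force: 40.0
[ 0.47676961  0.36249508 -4.13315433] [-0.0043384  -0.15179705 -0.0317259 ] [[0.0166, 0.9999, 0.0], [0.9999, -0.0166, 0.0001], [0.0001, 0.0, -1.0]] [0.5182519  0.20019045 0.15839064]
```

```bash
python3 -m crank '[0.0003,0,0,0,1, 0.0006,0,0,0,1, 0.0009,0,0,0,1, 0.0009,0,0,0,1, 0.0009,0,0,0,1]'; python3 - <<'E'
from h import *
s=bot.sense();print(s["force"],s["torque"],rot(s["ee_rot"]).round(4).tolist(),s["position"])
E
```

```text
t: 13.15
position: [0.5183, 0.2005, 0.1584]
ee_rot: [0.0, 0.713, 0.701, -0.0]
force: [-0.2, -3.6, -1.5]
finger_gap: 0.108
gripper_force: 40.0
[-0.18290526 -3.57744171 -1.53261282] [-0.73312089  0.11408052  0.05831408] [[0.0171, 0.9999, -0.0002], [0.9999, -0.0171, -0.0007], [-0.0007, -0.0002, -1.0]] [0.51829326 0.20051295 0.15838257]
```

The end stop is felt at 12.7 mm of travel (-3.6 N). I press a little more to confirm it's home, relax, and open.

```bash
python3 -m crank '[0.0003,0,0,0,1, 0.0005,0,0,0,1, 0.0005,0,0,0,1, 0.0005,0,0,0,1]'; python3 -m crank '[-0.0005,0,0.0002,0,1, -0.0005,0,0.0002,0,1, -0.0005,0,0.0002,0,1, -0.0005,0,0.0002,0,0.85, -0.0005,0,0.0002,0,0.7,-0.0005,0,0.0002,0,0.5,-0.0005,0,0.0002,0,0.3,-0.0005,0,0.0002,0,0.3,-0.0005,0,0.0002,0,0.3,-0.0005,0,0.0002,0,0.3,-0.0005,0,0.0002,0,0.3,-0.0005,0,0.0002,0,0.3]'
```

```text
t: 13.55
position: [0.5183, 0.2006, 0.1584]
ee_rot: [0.0, 0.713, 0.701, -0.001]
force: [-1.3, -5.8, -1.1]
finger_gap: 0.112
gripper_force: 40.0
t: 14.75
position: [0.5183, 0.2009, 0.1582]
ee_rot: [0.0, 0.713, 0.701, -0.0]
force: [0.2, 0.8, 0.8]
finger_gap: 0.689
gripper_force: 0.0
```

```bash
python3 -m crank '[0,0,-0.01,0,0.3, 0,0,-0.03,0,0.3, 0,0,-0.06,0,0.3, 0,0,-0.1,0,0.3, 0,0,-0.1,0,0.3,0,0,-0.1,0,0.3]'; python3 - <<'E'
from h import *
s=bot.sense();print(s["position"],rot(s["ee_rot"]).round(4).tolist())
im=bot.read_camera("wrist"); cv2.imwrite("pics/w4.png",cv2.resize(im[:320,170:470,::-1],None,fx=1.8,fy=1.8,interpolation=cv2.INTER_CUBIC))
E
```

```text
t: 15.35
position: [0.5187, 0.2012, 0.2597]
ee_rot: [0.001, 0.713, 0.701, 0.001]
force: [-0.4, 0.4, -0.3]
finger_gap: 0.699
gripper_force: 0.0
[0.51872846 0.201215   0.25965276] [[0.0168, 0.9999, 0.0024], [0.9999, -0.0168, 0.0004], [0.0005, 0.0024, -1.0]]
```

View pics/w4.png

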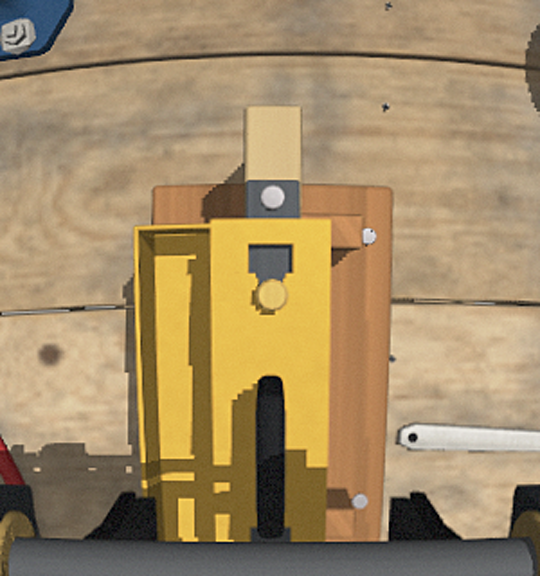

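The pin head sits at the slot's end, at (271,295) in the crop. I check the numbers.

```bash
python3 - <<'E'
from h import *
q=lambda l:[(170+u/1.8-.2,v/1.8-.2) for u,v in l]
h=wray(q([(248,245),(292,245),(210,219),(331,219)]),.2597-.130);p=wray(q([(271.5,294.5)]),.2597-.1375)[0]
print(h.round(4),p.round(4)); print("pin y in caddy via hole",.080-(h[:2,0].mean()-p[0]),"via edge",.090-(h[2:,0].mean()-p[0]),"x",p[1]-h[2:,1].mean())
s=bot.sense();b=rot(s["ee_rot"])
E
```

```text
[[ 0.0767 -0.0096  0.1297]
 [ 0.0766  0.0079  0.1297]
 [ 0.0874 -0.0247  0.1297]
 [ 0.0873  0.0234  0.1297]] [ 0.0569 -0.0003  0.1222]
pin y in caddy via hole 0.0602854864323662 via edge 0.05956380938587483 x 0.0003913974454649499
```

The pin is at caddy y = 60 mm (home), centred across and in line with the board. I hand it in.

```bash
python3 -c "
from bench import bot
print(bot.sign_off())"
```

```text
the job is handed in; nothing more can be done
None
```

The caddy hangs on both pins, down on the strip and slid left to its end stop, and I've released it and handed the job in. The wrist camera puts the left pin at the slot's end, within measuring error. I inferred the catch click from that position, because the ball itself wasn't in view.

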